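Put the heel blocks away in their drawers

TASK

Put every loose heel block lying on the shoemaker's bench away in the drawers: the sample heel fixed on top of each drawer unit, broad and low or narrow and tall, shows which shape of heel belongs in that unit's drawer. Finish with both drawers pushed fully home, even one you did not need, and leave the tins, tools and jar where they are.

Things in the scene. Friction and masses are not known exactly. Their poses are not given: they have to be found in the camera images.
- low0: broad low heel block of stacked brown leather with a black rubber face on top: D-shaped in plan, 56 mm long (x) by 54 wide (y), 22 high, straight flat front at +x, round back (radius 27) at -x. Origin: centre of its underside, z up. Loose, 50 to 100 g, free on the bench at the start; None when absent today. Best gripped across the 54 mm width (along its y)
- low1: broad low heel block of stacked brown leather with a black rubber face on top: D-shaped in plan, 56 mm long (x) by 54 wide (y), 22 high, straight flat front at +x, round back (radius 27) at -x. Origin: centre of its underside, z up. Loose, 50 to 100 g, free on the bench at the start; None when absent today. Best gripped across the 54 mm width (along its y)
- low2: broad low heel block of stacked brown leather with a black rubber face on top: D-shaped in plan, 56 mm long (x) by 54 wide (y), 22 high, straight flat front at +x, round back (radius 27) at -x. Origin: centre of its underside, z up. Loose, 50 to 100 g, free on the bench at the start; None when absent today. Best gripped across the 54 mm width (along its y)
- tall0: narrow tall heel block of stacked brown leather with a black rubber face on top: D-shaped in plan, 46 mm long (x) by 42 wide (y), 50 high, straight flat front at +x, round back (radius 21) at -x. Origin: centre of its underside, z up. Loose, 60 to 130 g, free on the bench at the start; None when absent today. Best gripped across the 42 mm width (along its y)
- tall1: narrow tall heel block of stacked brown leather with a black rubber face on top: D-shaped in plan, 46 mm long (x) by 42 wide (y), 50 high, straight flat front at +x, round back (radius 21) at -x. Origin: centre of its underside, z up. Loose, 60 to 130 g, free on the bench at the start; None when absent today. Best gripped across the 42 mm width (along its y)
- tall2: narrow tall heel block of stacked brown leather with a black rubber face on top: D-shaped in plan, 46 mm long (x) by 42 wide (y), 50 high, straight flat front at +x, round back (radius 21) at -x. Origin: centre of its underside, z up. Loose, 60 to 130 g, free on the bench at the start; None when absent today. Best gripped across the 42 mm width (along its y)
- sample_low: the sample broad low heel block, 56 x 54 x 22 high, screwed down (it cannot be moved) on top of one of the two drawer units, 3 cm or more behind that unit's front; it shows that this unit's drawer is for heels of this shape. Origin: centre of its underside, 104 above the bench. Which unit it is on changes from day to day
- sample_tall: the sample narrow tall heel block, 46 x 42 x 50 high, screwed down (it cannot be moved) on top of one of the two drawer units, 3 cm or more behind that unit's front; it shows that this unit's drawer is for heels of this shape. Origin: centre of its underside, 104 above the bench. Which unit it is on changes from day to day
- unit_a_top (a point): the left (+y) one of two like wooden drawer units, fixed to the bench, 300 mm deep (x) by 160 wide (y) by 104 high, one drawer, front face towards the robot (-x). This point: on its top face, midway across its width, 80 mm behind its front face, 104 above the bench; z up, x away from its front
- unit_a_drawer0 (a joint): how far that unit's drawer is pulled out, m: 0 fully home, 0.2136 fully out (end stop); it may start up to 0.035 ajar. It slides along the unit's -x, stays where it is left, and needs only a few newtons
- unit_a_drawer0_handle (a point): middle of that drawer's bar handle: a round bar 11 mm thick, 80 long along y, level, 66 above the bench and 35 clear of the drawer's front, so a finger behind it has 29 of free space. It moves with the drawer; same axes as the unit
- unit_a_tray (a point): on that drawer's inner floor, at the middle of its front edge just inside the front panel, 22 mm above the bench; same axes as the unit, moves with the drawer. Inside 255 long (x 0 to 255), 118 wide (y -59 to +59); side walls 6 thick, 60 above this floor; front panel 70 above it (outside at x = -21). Behind the unit's front face it is roofed over, 70 above this floor
- unit_b_top (a point): the right (-y) one of two like wooden drawer units, fixed to the bench, 300 mm deep (x) by 160 wide (y) by 104 high, one drawer, front face towards the robot (-x). This point: on its top face, midway across its width, 80 mm behind its front face, 104 above the bench; z up, x away from its front
- unit_b_drawer0 (a joint): how far that unit's drawer is pulled out, m: 0 fully home, 0.2136 fully out (end stop); it may start up to 0.035 ajar. It slides along the unit's -x, stays where it is left, and needs only a few newtons
- unit_b_drawer0_handle (a point): middle of that drawer's bar handle: a round bar 11 mm thick, 80 long along y, level, 66 above the bench and 35 clear of the drawer's front, so a finger behind it has 29 of free space. It moves with the drawer; same axes as the unit
- unit_b_tray (a point): on that drawer's inner floor, at the middle of its front edge just inside the front panel, 22 mm above the bench; same axes as the unit, moves with the drawer. Inside 255 long (x 0 to 255), 118 wide (y -59 to +59); side walls 6 thick, 60 above this floor; front panel 70 above it (outside at x = -21). Behind the unit's front face it is roofed over, 70 above this floor
- nail_tin: open metal nail tin, 60 mm across, 34 high, among the heels. Not part of the job: leave it where it is
- polish_tin: closed black polish tin, 60 mm across, 30 high, among the heels. Not part of the job: leave it where it is
- hammer: hammer lying on the right of the bench, origin on its underside. Not part of the job: leave it where it is
- screwdriver: screwdriver with orange handle lying near the robot, origin on its underside. Not part of the job: leave it where it is
- brush: brush lying on the left of the bench, origin on its underside. Not part of the job: leave it where it is
- glue_jar: green glue jar, 76 mm across, 100 high, left of the drawer units. Not part of the job: leave it where it is

How it is judged:
By the outcome, as a careful person would: the job done as asked, in the order asked, and still so for the second after the job is handed in, with the robot touching nothing.
Of low0, low1, low2, tall0, tall1, tall2 only 4 to 6 are there at a start; the rules pass over those that are not, and their reading is None.
At some moment in a run one of low0, low1, low2, tall0, tall1, tall2 may be knocked a few centimetres aside while the robot is not near it.
Once in a run the grip may slacken for a moment while it holds something.
It also fails if it takes over 210 s, if anything falls off the work surface, if the arm or the gripper's body presses on something with over 40 N, if the wrist force passes 120 N, or if a joint passes its speed limit or range.

ROBOT

A 6-joint arm with a two-finger parallel gripper is mounted at the origin on the work surface. World frame = base frame: x ahead of the robot, y to its left, z up, the work surface at z = 0. Lengths are in m, angles in rad, forces in N, time in s.
With the tool pointing down it reaches from about 0.275 to 0.85 m from the base axis. Payload 19 kg.
Tool frame: the origin (TCP) lies at the very end of the fingers, on their centre line; the grasp point (between the pads) lies 19 mm behind it; z points along the fingers, x is the direction in which the jaws open and shut, and the axes are right-handed (so a half turn about z gives the same grasp; the last joint's range is limited). The gripper opens to 85 mm and grips with 20 to 120 N. Pads are 22 mm wide; open, the fingers measure 114 mm over their backs; the gripper's body (76 mm by 85 mm) begins 54 mm behind the grasp point. The pads swing forward as they close: fully open they stand 13 mm farther back than shut.
Start: joints at [0.974, 0.15, 1.437, -0, 1.554, -0.134], TCP at [0.257, 0.514, 0.231] pointing down, gripper open.
Joint ranges: [-2.8, 2.8], [-0.68, 2.1], [0.12, 2.68], [-1.39, 4.53], [0.16, 2.79], [-2.81, 2.81]. Speed limits (rad/s): [1.89, 1.89, 2.22, 3.01, 3.01, 3.01].

INTERFACE

Orientations are given as a rotation vector (axis times angle).
In Python, from station import manip, snapshot, camera_info gives the robot as it stands. The module is installed in compiled form; this text tells all that it offers. Calls block until the motion is done:
- manip.move_to(position, orientation): joint-space move of the TCP to a pose.
- manip.line_to(position, attitude=None, v=0.15, until_force=None): straight line of the TCP; attitude=None keeps the orientation; v is the mean speed in m/s. With until_force (N) it stops when the force on the tool has changed by that much, and returns True; else False.
- manip.move_j(angles): joint-space move.
- manip.move_gripper(opening, grasp_force=None): finger opening in m; grasp_force is the grip in N (None keeps the last); returns when the fingers have stopped.
- manip.dwell(seconds).
- manip.ik(position, orientation): joint angles nearest the present ones, or None.
- snapshot(name): name is "scene" or "side" or "wrist"; returns (picture, depth): 384x512x3 uint8, red, green, blue; 384x512 float32, m along the optical axis (not along the pixel's ray), 0 where there is no reading.
- camera_info(name): a dict with "K" (3x3 intrinsics, pixels), "extrinsics" (4x4, takes a point from camera to world coordinates). Camera axes: x right, y down, z forward; pixel columns grow to the right and rows downward; lengths in m; the calibration is good to about 2 mm. A picture is of the moment at which its call begins: read the wrist's pose just before it. camera_info takes no time and is no camera call; for the wrist camera it gives the pose at the moment of the call.
A pose or a line that the arm cannot do raises manip.Unreachable and nothing moves.
- manip.finish_job(): hands the job in, once; it reports no verdict.
Readings, each from a call of its own:
- manip.read_t(): time.
- manip.read_joint_pos(): joint angles.
- manip.read_joint_velocities(): joint speeds.
- manip.read_joint_efforts(): joint torques, N m.
- manip.read_position(): TCP position.
- manip.read_orientation(): TCP orientation.
- manip.read_wrist_force(): force on the tool from outside, world axes, zero at the start.
- manip.read_wrist_torque(): the same for the moment, N m.
- manip.read_opening(): finger opening in m.
Only numpy, scipy, OpenCV 4.12 (cv2) and the standard library are available. Lean on these libraries where they do the work, as an engineer would, in place of code of your own. Each camera call takes 0.05 s, during which the arm holds its last target.

## Working session

There is one attempt and no reset: what is moved stays moved. The work goes in short steps, each a Python script; the robot and the scene stay as the last script left them, time stands still between calls to the robot, and variables do not carry over. Pictures are saved under pics/ and viewed, and the job is handed in when it is done.

```bash
mkdir -p pics; ls; python3 - <<'E'
from station import manip, snapshot, camera_info
import cv2, numpy as np
for n in ["scene","side","wrist"]:
    c=camera_info(n); p,d=snapshot(n)
    np.savez(f"pics/{n}0.npz",p=p,d=d,K=c["K"],T=c["extrinsics"])
    cv2.imwrite(f"pics/{n}0.png",p[...,::-1])
    print(n,np.round(c["K"],1).tolist(),np.round(c["extrinsics"],3).tolist())
print(manip.read_t(),manip.read_orientation())
E
```

```text
pics
scene [[452.8, 0.0, 250.7], [0.0, 452.8, 191.7], [0.0, 0.0, 1.0]] [[-0.505, 0.665, -0.55, 1.596], [0.863, 0.391, -0.32, 0.556], [0.002, -0.636, -0.772, 1.502], [0.0, 0.0, 0.0, 1.0]]
side [[386.7, 0.0, 254.7], [0.0, 386.7, 188.1], [0.0, 0.0, 1.0]] [[-0.992, -0.098, 0.076, 0.484], [-0.122, 0.676, -0.727, 0.856], [0.02, -0.73, -0.683, 0.939], [0.0, 0.0, 0.0, 1.0]]
wrist [[273.1, 0.0, 254.3], [0.0, 273.1, 193.6], [0.0, 0.0, 1.0]] [[0.447, 0.862, 0.241, 0.196], [0.895, -0.43, -0.121, 0.546], [-0.001, 0.27, -0.963, 0.373], [0.0, 0.0, 0.0, 1.0]]
0.15 [ 2.67137530e+00  1.65257471e+00 -1.37829751e-03]
```

View pics/scene0.png

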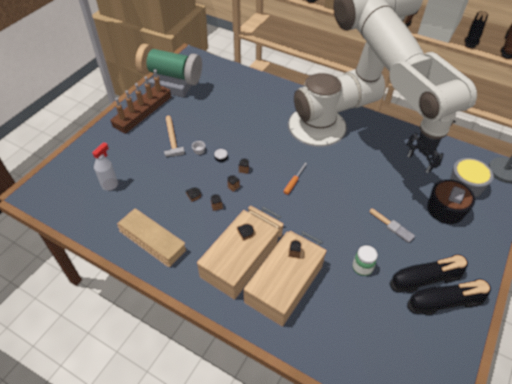

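View pics/side0.png

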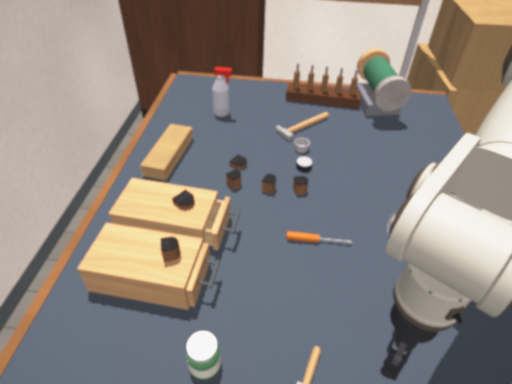

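View pics/wrist0.png

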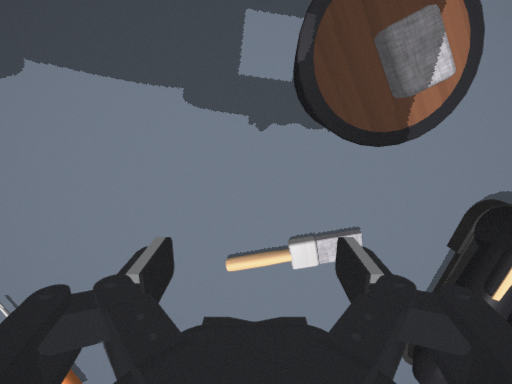

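```bash
cat > h.py <<'E'
from station import manip, snapshot, camera_info
import cv2, numpy as np
from scipy.spatial.transform import Rotation as R
def cloud(d,K,T):
    v,u=np.mgrid[0:d.shape[0],0:d.shape[1]]
    P=np.stack([(u-K[0,2])/K[0,0]*d,(v-K[1,2])/K[1,1]*d,d],-1)
    W=P@T[:3,:3].T+T[:3,3]; W[d<=0]=np.nan
    return W
def snap(n):
    c=camera_info(n); p,d=snapshot(n); 
    return p,d,np.array(c["K"]),np.array(c["extrinsics"])
def ori(yaw):
    # tool down; jaw axis (tool x) at angle yaw in world
    M=np.array([[np.cos(yaw),np.sin(yaw),0],[np.sin(yaw),-np.cos(yaw),0],[0,0,-1]])
    return R.from_matrix(M).as_rotvec()
E
python3 - <<'E'
from h import *
for n,box in [("scene",(170,400,120,330)),("side",(70,340,120,310))]:
    z=np.load(f"pics/{n}0.npz"); p=z["p"]; W=cloud(z["d"],z["K"],z["T"])
    x0,x1,y0,y1=box
    cv2.imwrite(f"pics/{n}0z.png",cv2.resize(p[y0:y1,x0:x1,::-1],None,fx=3 if n=="scene" else 2.9,fy=3 if n=="scene" else 2.9,interpolation=cv2.INTER_CUBIC)[:600,:800])
    print(n,"bench z",np.nanmedian(W[150:300:,100:350,2]))
    m=((W[...,2]>.012)&(W[...,2]<.2)).astype(np.uint8)
    c,l,s,_=cv2.connectedComponentsWithStats(m)
    for i in range(1,c):
        if s[i,4]<25: continue
        q=W[l==i]; col=np.median(p[l==i],0)
        print(s[i],"med",np.round(np.median(q,0),3),"min",np.round(np.percentile(q,3,0),3),"max",np.round(np.percentile(q,97,0),3),col)
E
```

```text
scene bench z 0.0020680730243656242
[  0   0  54  32 371] med [ 0.189 -1.738  0.18 ] min [ 0.009 -1.752  0.162] max [ 0.343 -1.726  0.198] [89. 67. 51.]
[79  0 11 10 82] med [-0.235 -1.736  0.041] min [-0.267 -1.774  0.015] max [-0.219 -1.716  0.073] [119.  116.  118.5]
[ 96   0  91  21 976] med [-0.371 -1.311  0.053] min [-0.567 -1.657  0.015] max [-0.349 -1.227  0.123] [115.  94.  68.]
[276   0  58  17 509] med [-0.833 -0.422  0.112] min [-0.898 -0.619  0.087] max [-0.807 -0.309  0.155] [140. 113.  87.]
[468   0  44  14 362] med [-1.558  0.518  0.039] min [-1.583  0.368  0.014] max [-1.537  0.603  0.08 ] [161. 136. 106.]
[ 403    5  109   64 3533] med [-0.879  0.46   0.117] min [-1.151  0.135  0.094] max [-0.814  0.675  0.196] [129. 104.  80.]
[ 110   44   92   88 3555] med [ 0.17  -0.783  0.099] min [ 0.059 -0.921  0.02 ] max [ 0.51  -0.65   0.192] [93. 85. 80.]
[ 290   84   95   60 2151] med [0.056 0.059 0.132] min [-0.172 -0.097  0.013] max [0.123 0.214 0.197] [133. 130. 124.]
[164 116  20  40 275] med [ 0.468 -0.522  0.023] min [ 0.342 -0.646  0.014] max [ 0.539 -0.454  0.032] 
[... 3137 characters left out ...]
  58. ]
[293 176  15  17 213] med [ 0.432 -0.145  0.045] min [ 0.408 -0.174  0.014] max [ 0.455 -0.13   0.051] [81. 67. 56.]
[   77   179   163   129 13626] med [0.815 0.227 0.102] min [0.659 0.008 0.023] max [0.976 0.347 0.125] [243. 212. 150.]
[406 178  12  22 102] med [ 0.121 -0.002  0.186] min [ 0.111 -0.034  0.148] max [0.127 0.01  0.199] [94.5 90.5 90. ]
[286 232  65  11 277] med [0.406 0.073 0.02 ] min [0.283 0.062 0.013] max [0.461 0.082 0.026] [224. 147.  71.]
[ 186  332   35   47 1299] med [0.627 0.501 0.097] min [0.596 0.459 0.021] max [0.661 0.522 0.102] [239. 235. 234.]
[296 347  24  37 309] med [0.381 0.463 0.017] min [0.364 0.419 0.013] max [0.4   0.503 0.021] [232. 189. 136.]
```

View pics/side0z.png

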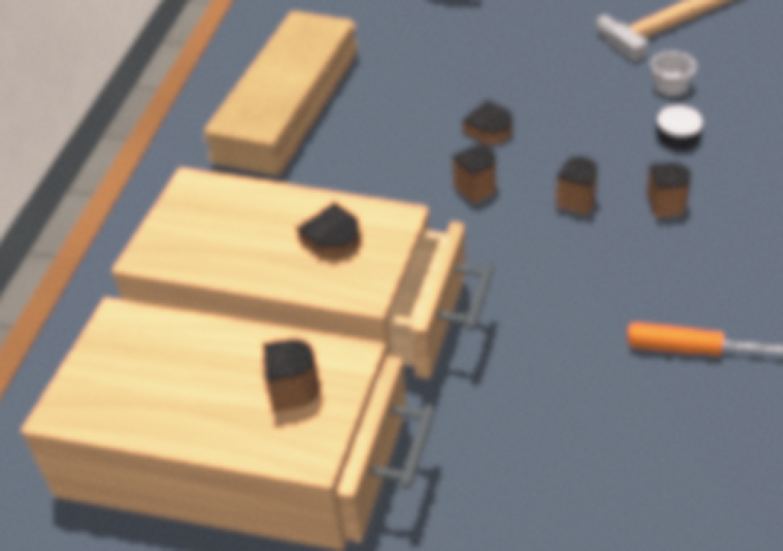

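View pics/scene0z.png

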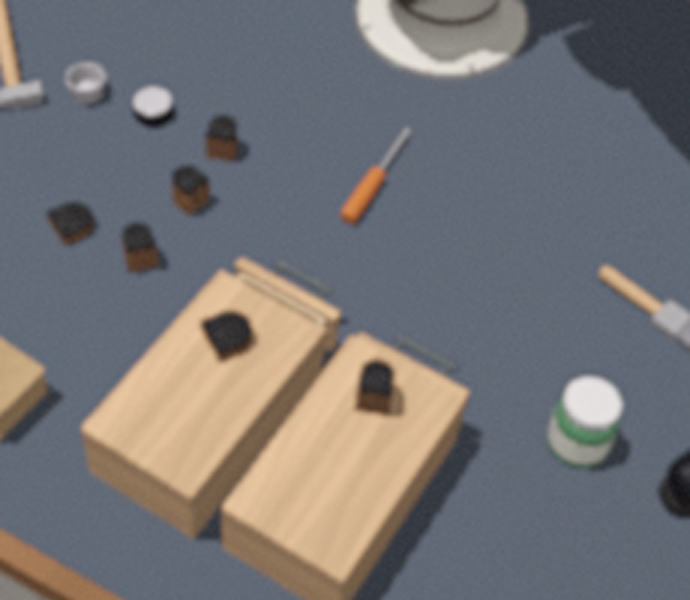

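```bash
python3 - <<'E'
from h import *
for n in ("scene","side"):
    z=np.load(f"pics/{n}0.npz"); p=z["p"]; W=cloud(z["d"],z["K"],z["T"])
    m=((abs(W[...,2]-.104)<.006)&(W[...,0]>.6)&(W[...,1]<.4)&(W[...,1]>-.08)).astype(np.uint8)
    m=cv2.morphologyEx(m,cv2.MORPH_OPEN,np.ones((3,3)))
    c,l,s,_=cv2.connectedComponentsWithStats(m)
    for i in range(1,c):
        if s[i,4]<300: continue
        q=W[l==i]
        r=cv2.minAreaRect(q[:,:2].astype(np.float32)*1000); print(n,s[i,4],r,np.median(q[:,2])); print(cv2.boxPoints(r).round().tolist())
    # sample tops, panel tops, handles
    for nm,zz,t in(("panel",.092,.004),("low",.126,.004),("tall",.154,.004),("handle",.0715,.005)):
        m=(abs(W[...,2]-zz)<t)&(W[...,0]>.55)&(W[...,1]<.4)&(W[...,1]>-.08)
        q=W[m]; print(nm,len(q),np.round(np.percentile(q,[3,50,97],axis=0),3).tolist() if len(q) else "")
E
python3 - <<'E'
from h import *
print(manip.read_opening())
M=R.from_rotvec(manip.read_orientation()).as_matrix();print(M.round(3), ori(np.pi/2))
for p,y in [((.52,-.17,.36),np.pi/2),((.52,-.17,.36),-np.pi/2),((.6,.15,.36),np.pi/2),((.6,.15,.36),-np.pi/2),((.6,.2,.1),0),((.6,.2,.1),np.pi),((.6,.2,.1),np.pi/2),((.6,.2,.1),-np.pi/2)]:
    j=manip.ik(p,ori(y)); print(p,y,None if j is None else np.round(j,2))
E
```

```text
scene 2332 ((841.5245971679688, 64.01875305175781), (162.86566162109375, 288.3804626464844), 85.67449188232422) 0.10380304068455781
[[692.0, -6.0], [979.0, -28.0], [991.0, 134.0], [704.0, 156.0]]
scene 2689 ((845.7219848632812, 258.8031005859375), (161.64088439941406, 290.0889892578125), 86.80355072021484) 0.10396651770211984
[[696.0, 186.0], [986.0, 170.0], [995.0, 331.0], [705.0, 348.0]]
panel 386 [[0.659, -0.005, 0.088], [0.766, 0.144, 0.092], [0.991, 0.341, 0.096]]
low 152 [[0.756, 0.031, 0.123], [0.782, 0.062, 0.126], [0.809, 0.274, 0.13]]
tall 110 [[0.746, 0.236, 0.15], [0.769, 0.255, 0.154], [0.791, 0.274, 0.158]]
handle 358 [[0.623, 0.011, 0.067], [0.774, 0.148, 0.071], [0.989, 0.339, 0.076]]
side 3365 ((840.993896484375, 67.31674194335938), (165.3305206298828, 287.0843200683594), 85.5148696899414) 0.10262967319929284
[[691.0, -4.0], [978.0, -26.0], [991.0, 139.0], [704.0, 161.0]]
side 4885 ((843.951171875, 261.7699890136719), (163.32789611816406, 286.08367919921875), 86.3993911743164) 0.10283166561226764
[[696.0, 189.0], [982.0, 171.0], [992.0, 334.0], [706.0, 352.0]]
panel 
[... 284 characters left out ...]
, [0.972, 0.348, 0.076]]
0.08528451848776052
[[ 0.446  0.895 -0.001]
 [ 0.895 -0.446 -0.001]
 [-0.001 -0.    -1.   ]] [2.22144147 2.22144147 0.        ]
(0.52, -0.17, 0.36) 1.5707963267948966 [-0.46  0.08  1.26 -0.    1.8  -2.03]
(0.52, -0.17, 0.36) -1.5707963267948966 [-0.46  0.08  1.26 -0.    1.8   1.11]
(0.6, 0.15, 0.36) 1.5707963267948966 [ 0.12  0.24  1.08 -0.    1.83 -1.45]
(0.6, 0.15, 0.36) -1.5707963267948966 [ 0.12  0.24  1.08 -0.    1.83  1.69]
(0.6, 0.2, 0.1) 0 [ 0.2   0.34  1.47 -0.    1.33  0.2 ]
(0.6, 0.2, 0.1) 3.141592653589793 None
(0.6, 0.2, 0.1) 1.5707963267948966 [ 0.2   0.34  1.47 -0.    1.33 -1.37]
(0.6, 0.2, 0.1) -1.5707963267948966 [ 0.2   0.34  1.47 -0.    1.33  1.77]
```

```bash
python3 - <<'E'
from h import *
for k,(p) in enumerate([(.52,-.12,.36),(.57,.17,.36)]):
    manip.move_to(p,ori(np.pi/2)); manip.dwell(.3)
    a,d,K,T=snap("wrist"); np.savez(f"pics/w{k}.npz",p=a,d=d,K=K,T=T); cv2.imwrite(f"pics/w{k}.png",a[...,::-1])
    print(T.round(3).tolist(), manip.read_position())
print(manip.read_t())
E
```

```text
[[-0.0, 0.963, 0.27, 0.452], [1.0, 0.0, 0.0, -0.119], [0.0, 0.27, -0.963, 0.502], [0.0, 0.0, 0.0, 1.0]] [ 0.52003927 -0.11983616  0.35997602]
[[0.001, 0.963, 0.27, 0.502], [1.0, -0.001, 0.0, 0.17], [0.0, 0.27, -0.963, 0.502], [0.0, 0.0, 0.0, 1.0]] [0.57010687 0.16939113 0.36008376]
4.4667
```

View pics/w0.png

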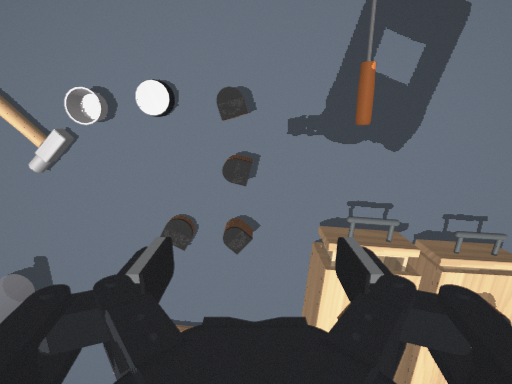

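View pics/w1.png

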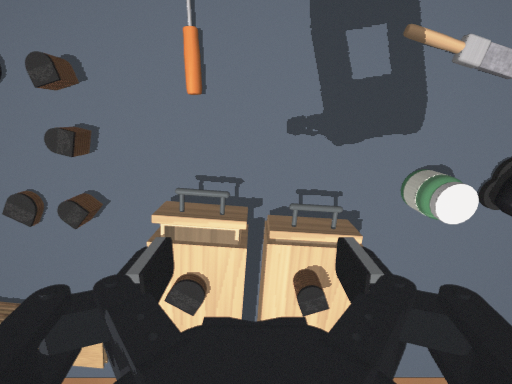

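```bash
cat >> h.py <<'E'
def ray(uv,K,T,z):
    uv=np.atleast_2d(uv).astype(float)
    d=np.c_[(uv[:,0]-K[0,2])/K[0,0],(uv[:,1]-K[1,2])/K[1,1],np.ones(len(uv))]@T[:3,:3].T
    s=(z-T[2,3])/d[:,2]
    return T[:3,3]+d*s[:,None]
def blocks(p,d,K,T,xr=(.3,.85),yr=(-.45,-.03)):
    W=cloud(d,K,T); out=[]
    for kind,h,A in(("tall",.05,(46,42)),("low",.022,(56,54))):
        m=((abs(W[...,2]-h)<.006)&(W[...,0]>xr[0])&(W[...,0]<xr[1])&(W[...,1]>yr[0])&(W[...,1]<yr[1])&(p.max(-1)<110)).astype(np.uint8)
        m=cv2.morphologyEx(m,cv2.MORPH_OPEN,np.ones((3,3)))
        c,l,s,_=cv2.connectedComponentsWithStats(m)
        for i in range(1,c):
            if s[i,4]<150: continue
            ct=cv2.findContours((l==i).astype(np.uint8),cv2.RETR_EXTERNAL,cv2.CHAIN_APPROX_NONE)[0][0]
            q=ray(ct[:,0],K,T,h)[:,:2]*1000
            r=cv2.minAreaRect(q.astype(np.float32)); c0=np.array(r[0])
            yy,xx=np.nonzero(l==i); cen=ray(np.c_[xx,yy],K,T,h)[:,:2].mean(0)*1000
            v=cen-c0; th=np.arctan2(v[1],v[0])
            k=np.deg2rad(r[2]); k+=np.round((th-k)/(np.pi/2))*np.pi/2
            out.append((kind,c0/1000,k)); 
            print(kind,s[i,4],"c",c0.round(1),"size",np.round(r[1],1),"yaw",round(np.rad2deg(k),1),"cendir",round(np.rad2deg(th)),"off",v.round(1), "z",np.median(W[l==i][:,2]).round(4))
    return out
E
python3 - <<'E'
from h import *
for k in (0,1):
    z=np.load(f"pics/w{k}.npz"); print(k)
    blocks(z["p"],z["d"],z["K"],z["T"])
    W=cloud(z["d"],z["K"],z["T"])
    m=((W[...,2]>.055)&(W[...,2]<.08)&(W[...,0]>.55)&(W[...,0]<.69)&(W[...,1]>-.05)).astype(np.uint8)
    c,l,s,_=cv2.connectedComponentsWithStats(m)
    for i in range(1,c):
        if s[i,4]>30:
            q=W[l==i]; hb=q[q[:,0]<q[:,0].min()+.012]
            print(s[i],np.percentile(q,[1,99],axis=0).round(3).tolist())
    m=(abs(W[...,2]-.104)<.004)&(W[...,0]>.66)&(W[...,1]>-.05)
    c,l,s,_=cv2.connectedComponentsWithStats(m.astype(np.uint8))
    for i in range(1,c):
        if s[i,4]>800:
            q=W[l==i]; print("top",s[i]); 
            # front edge
            for y in np.arange(q[:,1].min()+.02,q[:,1].max()-.01,.03):
                g=q[abs(q[:,1]-y)<.005]; print(y.round(3),g[:,0].min().round(4),end="; ")
            # side edges
            print()
            for x in np.arange(.71,.76,.015):
                g=q[abs(q[:,0]-x)<.005]; print(x.round(3),g[:,1].min().round(4),g[:,1].max().round(4),end="; ")
            print()
if 1:
    z=np.load("pics/w1.npz"); 
    print("handles",ray([(178,191),(228,193),(291,206),(341,209)],z["K"],z["T"],.07).round(3).tolist())
    cv2.imwrite("pics/w1z.png",cv2.resize(z["p"][160:330,130:380,::-1],None,fx=3.2,fy=3.2))
E
```

```text
0
tall 733 c [ 429.  -157.3] size [45.6 41.9] yaw 16.0 cendir 19 off [1.6 0.5] z 0.0494
tall 598 c [ 539.  -150.2] size [45. 42.] yaw 75.9 cendir 73 off [0.4 1.4] z 0.0493
tall 520 c [ 662.6 -153.2] size [46.  43.6] yaw 47.4 cendir 53 off [1.  1.4] z 0.0493
low 638 c [ 662.6 -263.9] size [53.3 57.2] yaw 61.0 cendir 29 off [1.  0.5] z 0.0212
[323 216  93  31 921] [[0.615, 0.003, 0.055], [0.663, 0.152, 0.079]]
[ 427  231   85   29 1030] [[0.642, 0.193, 0.056], [0.689, 0.335, 0.08]]
[328 251   5  10  34] [[0.674, 0.013, 0.057], [0.69, 0.015, 0.079]]
top [ 316  268   35   64 1299]
0.009 0.6933; 
0.71 -0.004 0.0203; 0.725 -0.0049 0.0288; 0.74 -0.0063 0.0385; 0.755 -0.0077 0.0443; 
top [ 435  271   77   52 1755]
0.206 0.6975; 0.236 0.6994; 0.266 0.7012; 0.296 0.7034; 
0.71 0.1882 0.3085; 0.725 0.1875 0.3123; 0.74 0.1864 0.317; 0.755 0.274 0.3203; 
top [410 346  38  38 855]
0.194 0.8508; 0.224 0.8957; Traceback (most recent call last):
  File "<stdin>", line 23, in <module>
    return umr_minimum(a, axis, None, out, keepdims, initial, where)
ValueError: zero-size array to reduction operation minimum which has no identity
```

```bash
python3 - <<'E'
from h import *
for k in (1,):
    z=np.load(f"pics/w{k}.npz"); print(k)
    blocks(z["p"],z["d"],z["K"],z["T"])
    W=cloud(z["d"],z["K"],z["T"])
    print("handles",ray([(178,191),(228,193),(291,206),(341,209)],z["K"],z["T"],.07).round(3).tolist())
    cv2.imwrite("pics/w1z.png",cv2.resize(z["p"][160:330,130:380,::-1],None,fx=3.2,fy=3.2))
    for x in (.72,.735):
     g=(abs(W[...,2]-.104)<.004)&(abs(W[...,0]-x)<.004); print(x,np.unique(W[g][:,1].round(2)))
    for y in (.02,.05,.08,.11,.14,.2,.23,.26,.29,.32):
     g=(abs(W[...,2]-.104)<.004)&(abs(W[...,1]-y)<.004)&(W[...,0]>.6)
     h=(abs(W[...,2]-.092)<.004)&(abs(W[...,1]-y)<.004)&(W[...,0]>.6)&(W[...,0]<.7)
     b=(abs(W[...,2]-.070)<.005)&(abs(W[...,1]-y)<.004)&(W[...,0]>.6)&(W[...,0]<.66)
     print(y,"top",W[g][:,0].min().round(4) if g.any() else 0,"panel",W[h][:,0].min().round(4) if h.any() else 0,W[h][:,0].max().round(4) if h.any() else 0,"bar",np.unique(W[b][:,0].round(3)))
E
```

```text
1
tall 888 c [ 429.5 -155. ] size [47.1 44.9] yaw 15.8 cendir 8 off [1.5 0.2] z 0.0493
tall 709 c [ 539.  -148.5] size [48.1 42.6] yaw 75.6 cendir 75 off [0.5 1.8] z 0.0492
tall 587 c [ 662.2 -151. ] size [46.9 46.2] yaw 46.8 cendir 34 off [1.6 1.1] z 0.0491
low 812 c [ 663.3 -261.8] size [56.6 58.4] yaw -29.2 cendir -38 off [ 1.8 -1.4] z 0.021
handles [[0.619, 0.045, 0.07], [0.622, 0.127, 0.07], [0.645, 0.231, 0.07], [0.65, 0.315, 0.07]]
0.72 [0.04 0.05 0.06 0.07 0.08 0.09 0.1  0.11 0.12 0.13 0.14 0.15 0.16 0.19
 0.2  0.21 0.22 0.23 0.24 0.25 0.26 0.27 0.28 0.29 0.3 ]
0.735 [0.04 0.05 0.06 0.07 0.08 0.09 0.1  0.11 0.12 0.13 0.14 0.15 0.19 0.2
 0.21 0.22 0.23 0.24 0.25 0.26 0.27 0.28 0.29 0.3 ]
0.02 top 0.7767 panel 0.6522 0.6675 bar [0.652 0.653]
0.05 top 0.6962 panel 0.6551 0.6973 bar [0.614 0.615 0.616 0.617 0.619 0.62  0.621 0.622 0.624 0.625 0.626 0.627
 0.628 0.629 0.63  0.631 0.632 0.633 0.634 0.635 0.636 0.637 0.638 0.639
 0.64  0.641 0.642 0.643 0.644 0.645 0.646 0.647 0.648 0.649 0.65  0.651
 0.652 0.653 0.654 0.655 0.656]
0.08 top 0.699 panel 0.6567 0.6997 bar [0.616 0.617 0.618 0.619 0.62  0.621 0.622 0.624 0.626 0.657 0.658 0.659]
0.11 top 0.701 panel 0.6593 0.6744 bar [0.619 0.62  0.621 0.622 0.623 0.624 0.625 0.626 0.627 0.628 0.641 0.642
 0.644 0.646 0.647 0.649 0.65  0.653 0.654 0.656 0.657 0.658 0.659 0.66 ]
0.14 top 0.7031 panel 0.662 0.6759 bar []
0.2 top 0.6971 panel 0.6794 0.6987 bar []
0.23 top 0.6992 panel 0.6813 0.7 bar [0.642 0.643 0.644 0.645 0.647 0.648 0.649 0.65  0.651]
0.26 top 0.7011 panel 0.6829 0.6975 bar [0.643 0.644 0.645 0.646 0.647 0.648 0.65  0.652]
0.29 top 0.7027 panel 0.6853 0.6993 bar [0.644 0.645 0.646 0.647 0.648 0.649 0.65  0.652 0.654]
0.32 top 0.7765 panel 0.6869 0.6905 bar [0.648 0.649 0.65  0.653]
```

View pics/w1z.png

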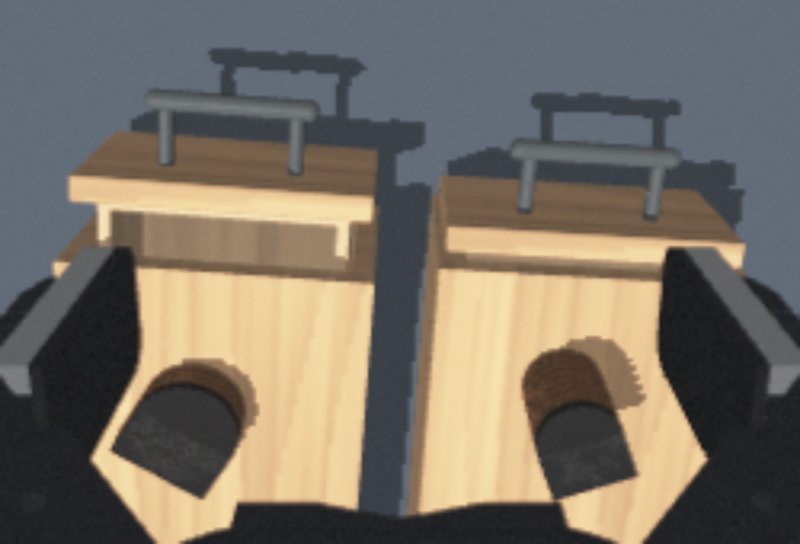

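```bash
cat >> h.py <<'E'
UA=dict(h=np.array([.648,.273]),yaw=-.063); UB=dict(h=np.array([.6215,.086]),yaw=-.076)
def ex(u): return np.array([np.cos(u["yaw"]),np.sin(u["yaw"])])
def st(s=""): print(s,"t",round(manip.read_t(),1),"pos",manip.read_position().round(4),"F",np.round(manip.read_wrist_force(),1),"op",round(manip.read_opening(),4))
def save(n,tag):
    p,d,K,T=snap(n); cv2.imwrite(f"pics/{tag}.png",p[...,::-1]); np.savez(f"pics/{tag}.npz",p=p,d=d,K=K,T=T); return p,d,K,T
E
python3 - <<'E'
from h import *
u=UA; o=ori(u["yaw"])
manip.move_to((*u["h"],.2),o); manip.move_gripper(.030)
st()
print(manip.line_to((*u["h"],.049),v=.12,until_force=8)); st("down")
manip.move_gripper(0.0,40); st("grip")
save("side","s1")
E
```

```text
t 6.7 pos [0.648 0.273 0.2  ] F [ 0.5 -0.4 -0.3] op 0.0302
True
down t 7.9 pos [0.648  0.2728 0.049 ] F [ 0.6 -0.4  6.1] op 0.03
grip t 8.2 pos [0.6475 0.2728 0.0482] F [-0.9 -1.1  6.5] op 0.0092
```

View pics/s1.png

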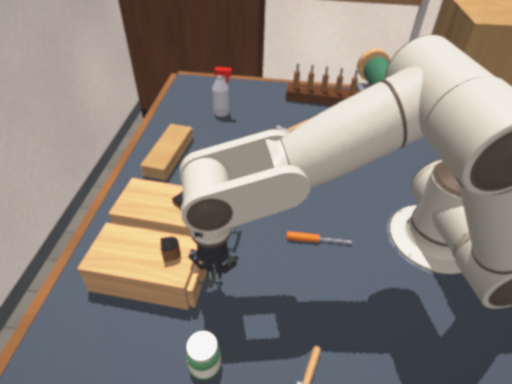

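```bash
python3 - <<'E'
from h import *
u=UA
s=manip.read_position(); e=ex(u)
print(manip.line_to((*(s[:2]-e*.04),s[2]),v=.08,until_force=30)); st("pull1")
s=manip.read_position()
print(manip.line_to((*(s[:2]-e*.165),s[2]),v=.1,until_force=30)); st("pull2")
save("side","s2")
E
```

```text
False
pull1 t 8.9 pos [0.6077 0.2753 0.0482] F [-0.5  1.   1.2] op 0.0095
False
pull2 t 10.7 pos [0.442  0.286  0.0482] F [0.  5.5 0.3] op 0.0096
```

View pics/s2.png

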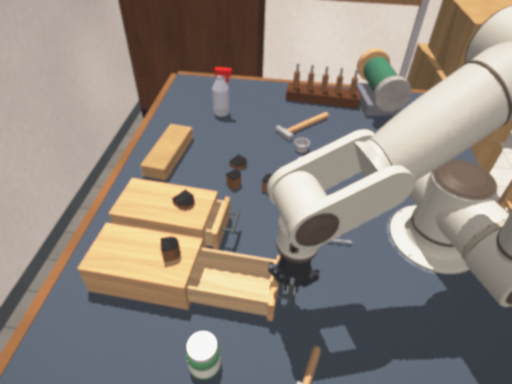

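```bash
cat >> h.py <<'E'
LOOK=(.50,-.15,.38)
def look(tag,p=LOOK):
    manip.move_to(p,ori(np.pi/2)); manip.dwell(.25)
    a=save("wrist",tag); return blocks(*a)
def best(p,yaws):
    c=[]
    for y in yaws:
        j=manip.ik(p,ori(y))
        if j is not None: c.append((abs(j[5]),y))
    return min(c)[1]
def pick(c,k,z,op,F,closed):
    y=best((*c,z),[k+np.pi/2,k-np.pi/2])
    manip.move_gripper(op)
    manip.move_to((*c,.13),ori(y))
    r=manip.line_to((*c,z),v=.12,until_force=15); print("contact",r)
    manip.move_gripper(0.0,F); st("grip")
    manip.line_to((*c,.20),v=.15); st("lift"); return y
def place(c,yaws,z,op):
    y=best((*c,z),yaws)
    manip.move_to((*c,.22),ori(y)); st("above")
    r=manip.line_to((*c,z),v=.12,until_force=12); st(f"placed contact={r}")
    manip.move_gripper(op)
    manip.line_to((*c,.22),v=.2); st("up")
E
python3 - <<'E'
from h import *
manip.move_gripper(.030); s=manip.read_position(); manip.line_to((*s[:2],.2),v=.2)
manip.move_gripper(.067)
look("w2"); st()
E
```

```text
tall 648 c [ 429.  -157.4] size [45.5 41.9] yaw 16.3 cendir 24 off [1.3 0.6] z 0.0494
tall 540 c [ 538.8 -150.5] size [45.8 42.6] yaw 75.8 cendir 78 off [0.4 1.9] z 0.0493
tall 463 c [ 662.5 -153.1] size [46.1 43.6] yaw 47.0 cendir 61 off [0.7 1.3] z 0.0491
low 460 c [ 664.4 -256.7] size [64.8 42.5] yaw -162.1 cendir -144 off [-1.8 -1.3] z 0.021
 t 15.0 pos [ 0.5001 -0.1498  0.3799] F [ 0.5 -0.3 -0.7] op 0.0669
```

View pics/w2.png

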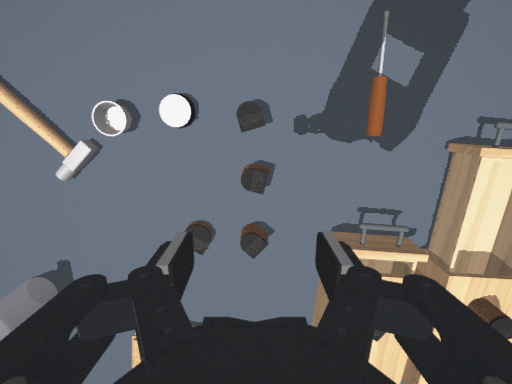

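```bash
python3 - <<'E'
from h import *
pick(np.array([.6625,-.1525]),np.deg2rad(47),.014,.067,45,.042)
h=np.array([.442,.2855]); e=ex(UA)
place(h+e*.201,[UA["yaw"]+np.pi/2,UA["yaw"]-np.pi/2],.041,.062)
E
```

```text
contact False
grip t 18.8 pos [ 0.6629 -0.1526  0.0149] F [-1.1  0.7  5.4] op 0.0414
lift t 20.2 pos [ 0.6622 -0.1524  0.1989] F [-0.3  0.9 -1.5] op 0.0409
above t 21.8 pos [0.6429 0.2721 0.2198] F [ 0.1 -0.1 -1.4] op 0.0416
placed contact=False t 23.4 pos [0.643  0.273  0.0418] F [ 0.1  0.2 -0.6] op 0.0414
up t 24.8 pos [0.6422 0.2727 0.2185] F [ 0.3  0.7 -1.1] op 0.062
```

```bash
python3 - <<'E'
from h import *
manip.move_to((.50,.20,.36),ori(np.pi/2)); manip.dwell(.2)
save("wrist","w3")
manip.move_gripper(.067)
look("w4"); st()
E
```

```text
tall 651 c [ 428.9 -157.4] size [45.6 41.9] yaw 16.3 cendir 24 off [1.6 0.7] z 0.0493
tall 554 c [ 538.5 -150.3] size [45.7 42.6] yaw 75.1 cendir 78 off [0.4 1.8] z 0.0494
low 431 c [ 665.4 -255.9] size [63.8 37.7] yaw -168.7 cendir -147 off [-2.4 -1.5] z 0.0212
 t 27.7 pos [ 0.5002 -0.1494  0.38  ] F [ 0.3 -0.2  0. ] op 0.0669
```

View pics/w3.png

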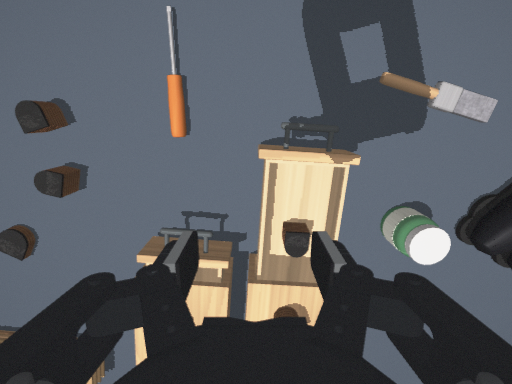

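```bash
python3 - <<'E'
from h import *
z=np.load("pics/w3.npz");blocks_=None
W=cloud(z["d"],z["K"],z["T"]); p=z["p"]
m=(abs(W[...,2]-.072)<.005)&(W[...,0]>.5)&(W[...,0]<.7)&(W[...,1]>.2)&(W[...,1]<.34)&(p.max(-1)<80)
q=W[m];print("block top",len(q),np.percentile(q,[2,98],axis=0).round(3).tolist())
m=(abs(W[...,2]-.082)<.004)&(W[...,0]>.5)&(W[...,0]<.69)&(W[...,1]>.15)&(W[...,1]<.38)
for x in(.52,.56,.6): g=m&(abs(W[...,0]-x)<.004); print(x,np.unique(W[g][:,1].round(3)))
m=(abs(W[...,2]-.022)<.004)&(W[...,1]>.19)&(W[...,1]<.36)&(W[...,0]>.45)
for y in(.25,.29): g=m&(abs(W[...,1]-y)<.003); print(y,W[g][:,0].min())
E
```

```text
block top 531 [[0.621, 0.254, 0.069], [0.664, 0.292, 0.073]]
0.52 [0.218 0.219 0.221 0.222 0.34  0.341 0.342 0.343 0.344 0.345 0.346]
0.56 [0.215 0.216 0.218 0.22  0.338 0.339 0.34  0.341 0.342 0.343 0.345]
0.6 [0.212 0.213 0.215 0.217 0.335 0.336 0.337 0.338 0.339 0.34  0.342]
0.25 0.5097572896370388
0.29 0.48193877324589773
```

```bash
python3 - <<'E'
from h import *
pick(np.array([.5385,-.150]),np.deg2rad(75.5),.014,.067,45,.042)
h=np.array([.442,.2865]); e=ex(UA)
place(h+e*.146,[UA["yaw"]+np.pi/2,UA["yaw"]-np.pi/2],.041,.062)
manip.move_gripper(.067)
look("w5"); st()
E
```

```text
contact False
grip t 31.1 pos [ 0.5389 -0.1502  0.0148] F [-0.7 -0.5  6.7] op 0.0414
lift t 32.5 pos [ 0.5382 -0.1499  0.1991] F [ 0.5 -0.  -0.9] op 0.0411
above t 34.1 pos [0.588  0.2764 0.2199] F [-0.3 -0.3 -1.6] op 0.0418
placed contact=False t 35.7 pos [0.5881 0.2774 0.0417] F [ 0.1 -0.1 -2. ] op 0.0416
up t 37.1 pos [0.5873 0.2772 0.2186] F [-0.1 -0.2 -1. ] op 0.0622
tall 643 c [ 428.8 -157.4] size [45.8 41.8] yaw 16.3 cendir 21 off [1.8 0.7] z 0.0494
low 448 c [ 664.1 -256.5] size [64.3 42.5] yaw -162.1 cendir -134 off [-1.4 -1.4] z 0.0211
 t 39.3 pos [ 0.5002 -0.1497  0.3798] F [-0.2 -1.  -0.8] op 0.0673
```

View pics/w5.png

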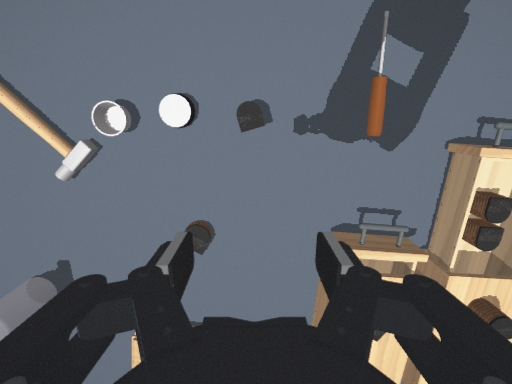

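Two talls stand in drawer A (488,208 and 482,237); one tall is at (250,115) and the low block at (200,236). Now the third tall, followed by closing A.

```bash
python3 - <<'E'
from h import *
pick(np.array([.429,-.157]),np.deg2rad(16.3),.014,.067,45,.042)
h=np.array([.442,.2865]); e=ex(UA)
place(h+e*.091,[UA["yaw"]+np.pi/2,UA["yaw"]-np.pi/2],.041,.062)
manip.move_to((.47,.20,.38),ori(np.pi/2)); manip.dwell(.2)
save("wrist","w6"); st()
E
```

```text
contact False
grip t 43.5 pos [ 0.4294 -0.1572  0.0147] F [-1.2  1.   5.3] op 0.0417
lift t 44.9 pos [ 0.4287 -0.1568  0.1992] F [ 0.5 -0.8  0. ] op 0.0418
above t 46.6 pos [0.533  0.2801 0.2199] F [-0.6 -0.9 -1.1] op 0.0415
placed contact=False t 48.2 pos [0.5332 0.2809 0.0417] F [ 1.2 -0.1 -0.1] op 0.0414
up t 49.6 pos [0.5324 0.2806 0.2187] F [-1.1 -0.6 -0.1] op 0.0621
 t 50.6 pos [0.4702 0.2004 0.3786] F [-0.3 -0.4 -0.3] op 0.0621
```

View pics/w6.png

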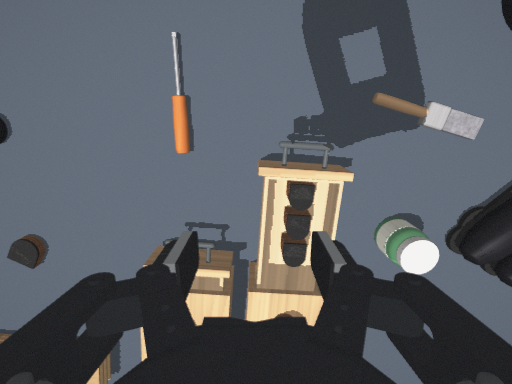

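```bash
cat >> h.py <<'E'
def home(u,h0):
    e=ex(u); o=ori(u["yaw"])
    manip.move_gripper(.03)
    manip.move_to((*h0,.2),o); manip.line_to((*h0,.05),v=.12); 
    manip.move_gripper(0.,40); st("grip")
    s=manip.read_position(); d=float((u["h"]-s[:2])@e)
    r=manip.line_to((*(s[:2]+e*(d-.012)),s[2]),v=.07,until_force=25); st(f"push1 {r}")
    s=manip.read_position()
    r=manip.line_to((*(s[:2]+e*.03),s[2]),v=.03,until_force=22); st(f"push2 {r}")
    manip.dwell(.3); st("hold")
    manip.move_gripper(.03); s=manip.read_position(); st("rel")
    manip.line_to((*s[:2],.2),v=.15)
E
python3 - <<'E'
from h import *
home(UA,np.array([.442,.286]))
manip.move_to((.45,.17,.38),ori(np.pi/2)); manip.dwell(.2)
save("wrist","w7"); save("side","s3"); st()
E
```

```text
grip t 54.4 pos [0.4424 0.2861 0.0507] F [ 0.3 -0.2  5.8] op 0.0097
push1 False t 57.3 pos [0.6364 0.2736 0.0508] F [-0.1 -5.4  4.7] op 0.0093
push2 True t 58.0 pos [0.6521 0.2726 0.0507] F [-7.  -0.5 10.3] op 0.0095
hold t 58.3 pos [0.6521 0.2726 0.0507] F [-5.4 -1.   8. ] op 0.0096
rel t 58.6 pos [0.652  0.2723 0.0502] F [-1.1  0.8  1.2] op 0.0298
 t 61.6 pos [0.4501 0.1701 0.3797] F [ 0.4 -0.3  0.2] op 0.03
```

View pics/w7.png

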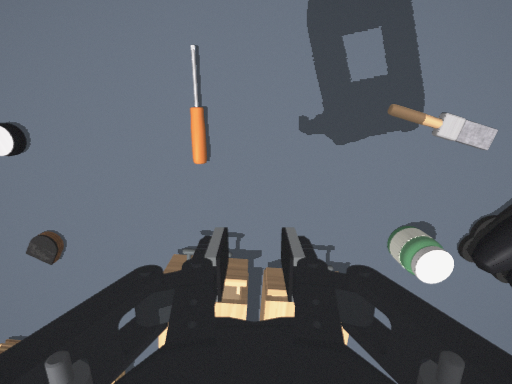

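View pics/s3.png

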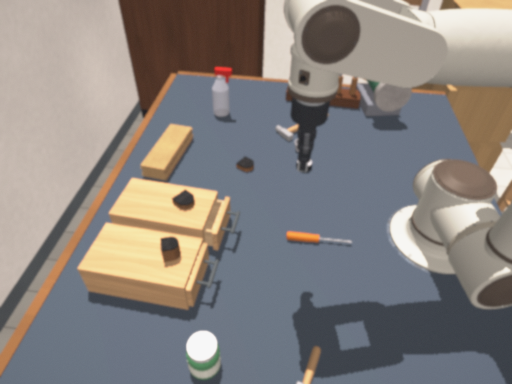

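```bash
python3 - <<'E'
from h import *
u=UB; o=ori(u["yaw"]); e=ex(u)
manip.move_to((*u["h"],.2),o)
manip.line_to((*u["h"],.05),v=.12); st("down")
manip.move_gripper(0.0,40); st("grip")
s=manip.read_position()
print(manip.line_to((*(s[:2]-e*.125),s[2]),v=.09,until_force=30)); st("pull")
manip.move_gripper(.03); s=manip.read_position(); manip.line_to((*s[:2],.2),v=.2)
manip.move_gripper(.078)
look("w8",(.5,-.03,.40)); st()
E
```

```text
down t 64.4 pos [0.6219 0.086  0.0508] F [-0.3  0.4 -0.2] op 0.0297
grip t 64.7 pos [0.6219 0.086  0.0507] F [-1.  -0.7  6.4] op 0.0095
False
pull t 66.2 pos [0.4974 0.0957 0.0507] F [-0.7  5.8  1. ] op 0.0095
low 153 c [ 432.9 -421.4] size [17.5 44.3] yaw 89.0 cendir 58 off [0.  0.1] z 0.0224
low 628 c [ 634.4 -255.1] size [54.1 57.2] yaw -30.0 cendir -28 off [ 2.3 -1.2] z 0.0211
 t 70.0 pos [ 0.5    -0.0299  0.3999] F [0.6 0.  0.7] op 0.0779
```

View pics/w8.png

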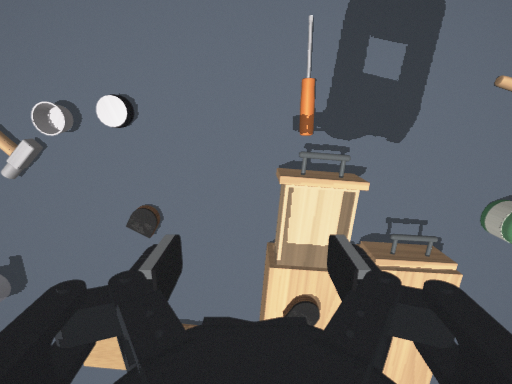

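```bash
python3 - <<'E'
from h import *
pick(np.array([.6345,-.2545]),np.deg2rad(-30),.006,.078,50,.054)
h=np.array([.4975,.0957]); e=ex(UB)
place(h+e*.124,[UB["yaw"]+np.pi/2,UB["yaw"]-np.pi/2],.031,.068)
manip.move_to((.45,.06,.38),ori(np.pi/2)); manip.dwell(.2)
save("wrist","w9"); st()
E
```

```text
contact False
grip t 73.2 pos [ 0.6349 -0.2547  0.007 ] F [-1.2  0.8  5.9] op 0.0523
lift t 74.6 pos [ 0.6342 -0.2544  0.199 ] F [-0.7 -0.  -0.6] op 0.0524
above t 75.9 pos [0.6214 0.0852 0.2198] F [-0.  -0.7  0.3] op 0.0526
placed contact=True t 77.4 pos [0.6212 0.086  0.0316] F [ 0.9 -1.9  5.1] op 0.0524
up t 78.8 pos [0.6208 0.0863 0.2187] F [0.6 0.7 0.5] op 0.0684
 t 80.0 pos [0.4505 0.0601 0.3789] F [ 0.2  0.2 -0.5] op 0.068
```

View pics/w9.png

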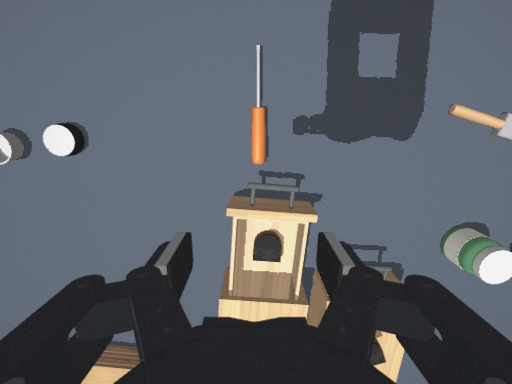

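```bash
python3 - <<'E'
from h import *
UB["h"]=np.array([.649,.084])
home(UB,np.array([.4975,.0957]))
manip.move_gripper(.085)
manip.move_to((.48,.17,.40),ori(np.pi/2)); manip.dwell(.2)
p,d,K,T=save("wrist","w10"); save("side","s4"); st()
W=cloud(d,K,T)
for y in (.05,.08,.11,.14,.2,.23,.26,.29):
     g=(abs(W[...,2]-.104)<.004)&(abs(W[...,1]-y)<.004)&(W[...,0]>.6)
     h=(abs(W[...,2]-.092)<.004)&(abs(W[...,1]-y)<.004)&(W[...,0]>.6)&(W[...,0]<.72)
     print(y,"top",W[g][:,0].min().round(4) if g.any() else 0,"panel",W[h][:,0].min().round(4) if h.any() else 0)
E
```

```text
grip t 83.8 pos [0.4978 0.0957 0.0504] F [-1.3 -0.6  5.6] op 0.0094
push1 False t 85.9 pos [0.6373 0.0848 0.0505] F [ 0.4 -5.8  3.7] op 0.0091
push2 True t 86.5 pos [0.6492 0.0838 0.0505] F [-6.4 -0.7 12.8] op 0.0096
hold t 86.8 pos [0.6492 0.0838 0.0505] F [-6.1 -0.8  9.6] op 0.0091
rel t 87.1 pos [0.649  0.0838 0.0499] F [-6.8  1.2  1.8] op 0.0297
 t 90.5 pos [0.4802 0.1699 0.3997] F [-0.2  0.2  0.8] op 0.0852
0.05 top 0.6963 panel 0.6808
0.08 top 0.6987 panel 0.6842
0.11 top 0.7007 panel 0.6858
0.14 top 0.7028 panel 0.6882
0.2 top 0.6968 panel 0.6817
0.23 top 0.6992 panel 0.684
0.26 top 0.7011 panel 0.6865
0.29 top 0.7022 panel 0.6883
```

View pics/w10.png

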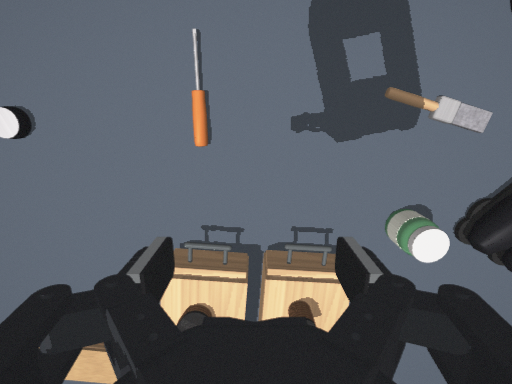

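View pics/s4.png

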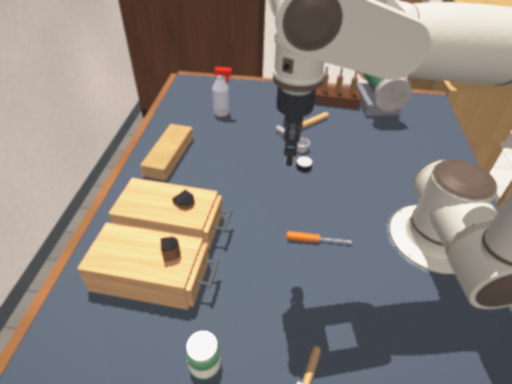

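```bash
python3 - <<'E'
from h import *
manip.finish_job(); print(manip.read_t())
E
```

```text
the job is handed in; nothing more can be done
the job is handed in; nothing more can be done
```

I put away all four loose heels that were on the bench and handed the job in at about 90 s of the 210 s allowed. The three tall heels are in the left unit's drawer (a) and the one low heel is in the right unit's drawer (b), matching the samples on top.

- **Heels:** The low heel was knocked about 3 cm aside partway through, so I measured it again before gripping it. Each heel was seen in its drawer before I closed it, the talls standing and the low one flat. The last pictures show no loose heel left on the bench.
- **Drawers:** I pushed each drawer until it met its end stop. The final depth check shows both front panels standing about 15 mm in front of their units. I take that as fully home, though I had no direct drawer reading.
- **Tins, tools and jar:** I did not touch them. The last pictures show them where they started, though I judged that by eye rather than measuring it.

Releasing drawer b's handle left a reading of about 7 N along x, probably a finger touching the front panel. It was gone in the next reading, and the depth check came after it. No check failed or disagreed.

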